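# Set the dividing head back one notch

## Task

The dividing head has been clicked round one notch too far. Push the pawl's knob over to the right until the pawl is lifted off the ratchet wheel and rests thrown back, then push the upper hand bar to the right to turn the wheel back by exactly one notch, and push the knob back to the left so that the pawl drops fully home behind the next tooth. Do not force anything, and leave the oil bottle, padlock and lock cylinder standing as they are.

Things in the scene. Friction and masses are not known exactly. Their poses are not given: they have to be found in the camera images.
- dividing_head: small dividing head fixed on a wooden work board (30 mm thick, so its top is at z = 30 mm): grey foot 130 mm wide, 95 mm deep, horizontal spindle along its x axis, 80 mm above the board. Origin: underside of the foot, on the board, straight below the ratchet wheel. x points to the rear (away from the hand bars), y to the left as seen from the bars, z up
- wheel_centre (a point): centre of the steel ratchet wheel, on the spindle axis, 80 mm above the board: 8 saw teeth, radius 50 mm over the teeth and 39 mm at the roots, 20 mm thick
- hub (a point): centre of the hub on the same spindle, 70 mm in front of the wheel (x = -70 mm, z = 80 mm in the dividing head's frame). Four hand bars, 10 mm round rods 90 degrees apart, stand out from it, each ending in a ball of 8 mm radius centred 66 mm from the axis. They turn with the wheel
- bar_end (a point): centre of the ball (8 mm radius) on the upper hand bar, the one to push: at the start 22.5 degrees left of upright, 141 mm above the board; one notch backward brings it 22.5 degrees right of upright. It swings in the plane x = -70 mm of the dividing head
- index_wheel (a joint): turn of the ratchet wheel and its bars, rad: about 0 at the start, pawl in a tooth gap; grows as the wheel's top goes right (-y of the dividing head), which is backward; one notch is 0.785. Friction holds it where it is left (about 2 N at a bar's end moves it). With the pawl down it stops about 0.1 past a notch going backward; forward it clicks on. The pawl drops fully into the new gap from about 0.6 to 0.85
- pawl_pivot (a point): pivot axis of the pawl (along the dividing head's x), at the plane of the knob lever: x = -24 mm, y = -55 mm, z = 132 mm in the dividing head's frame. The nose arm runs left from it over the wheel at x = -7 to 7 mm
- pawl_knob (a point): centre of the pawl's knob, a ball of 9 mm radius on a round lever 9 mm thick, 58 mm from the pivot axis, in the plane x = -24 mm of the dividing head. The lever leans 37 degrees left of upright at the start (ball centre y = -20, z = 178 mm in the head's frame), as far right when thrown back (y = -90, z = 178 mm)
- pawl (a joint): turn of the pawl, rad: about 0 with the nose at the bottom of a tooth gap, about 0.2 with it on top of a tooth, 1.31 thrown back to the right against its stop. The knob's weight tips it: let go below about 0.55 it falls back on the wheel, above about 0.8 it falls to the thrown-back stop and stays. Less than 2 N at the knob moves it
- pawl_nose (a point): lower tip of the pawl's nose, the part that sits in the tooth gap at the top of the wheel, 119 mm above the board when home
- oil_bottle: amber oil dropper with a red spout, 33 mm round, 98 mm high, standing on the board left of the dividing head. Origin: centre of its underside, z up. Leave alone
- padlock: brass padlock 18 x 42 x 69 mm standing on the board in front of the dividing head. Origin: centre of its underside, z up. Leave alone
- lock_cylinder: nickel euro lock cylinder 17 x 72 x 38 mm lying on the board left of the hand bars of the dividing head. Origin: centre of its underside, z up. Leave alone

How it is judged (in metres and radians):
On the way, in this order (a step that is already met when the one before it is completed fails the run):
1. the pawl is lifted clear of the wheel and thrown back, with the wheel still in its old notch (value of joint pawl above 1.1 rad and value of joint index_wheel below 0.25 rad), for 0.2 s.
2. with the pawl still up, the wheel is pushed backward past the tooth (value of joint pawl above 0.9 rad and value of joint index_wheel above 0.4 rad), for 0.1 s.
At the end, for the whole second after the job is handed in: The wheel rests one notch (0.785 rad) backward of where it stood, between 0.585 and 0.985 rad, the pawl's nose is down in the gap (pawl below 0.07 rad), and the three bystanders are within 20 mm of their places and upright (value of joint index_wheel between 0.585 and 0.985 rad and value of joint pawl below 0.07 rad and velocity of joint index_wheel between -0.05 and 0.05 rad/s and distance of each of oil_bottle, padlock, lock_cylinder from where it was at the start of the episode below 0.02 m and angle between each of oil_bottle, padlock, lock_cylinder's own z axis and vertical below 0.2 rad); the robot touches nothing.
It fails at once if the wheel is turned back by about one and a half notches or more (value of joint index_wheel above 1.15 rad).
It fails at once if the wheel is turned forward by half a notch or more (value of joint index_wheel below -0.39 rad).
It fails at once if the pawl or the wheel is forced (over 40 N) (contact force between any of the arm, the fingers and dividing_head above 40 N).
It fails at once if a bystander is lifted, tipped or shoved (distance of any of oil_bottle, padlock, lock_cylinder from where it was at the start of the episode above 0.03 m or angle between any of oil_bottle, padlock's own z axis and vertical above 0.5 rad).
It also fails if it takes over 53 s, if anything falls off the work surface, if the arm or the gripper's body presses on something with over 40 N, if the wrist force passes 120 N, or if a joint passes its speed limit or range.

## Robot

A 6-joint arm with a two-finger parallel gripper is mounted at the origin on a cart in front of the work surface, level with it; the furniture and walls round the work are solid. World frame = base frame: x ahead of the robot, y to its left, z up, the work surface at z = 0. Lengths are in m, angles in degrees, forces in N, time in s.
With the tool pointing down it reaches from about 0.325 to 0.775 m from the base axis. Payload 9.3 kg.
Tool frame: the origin (TCP) lies at the very end of the fingers, on their centre line; the grasp point (between the pads) lies 19 mm behind it; z points along the fingers, y is the line along which they close (so a half turn about z gives the same grasp; the last joint's range is limited). The gripper opens to 85 mm and grips with 20 to 120 N. Pads are 22 mm wide; open, the fingers measure 114 mm over their backs; the gripper's body (76 mm by 85 mm) begins 54 mm behind the grasp point. The pads swing forward as they close: fully open they stand 13 mm farther back than shut.
Start: joints at [55.313, 14.817, 1.232, 76.415, 0, 81.257], TCP at [0.241, 0.495, 0.231] pointing down, gripper open.
Joint ranges: [-174.27, 174.27], [-52.1, 104.24], [-59.71, 78.15], [-110.17, 111.67], [-87.03, 83.33], [-180, 180]. Speed limits (degrees/s): [127.2, 127.2, 159.86, 180, 180, 180].

## Interface

Orientations are given as [roll, pitch, yaw] about the fixed x, y, z axes, in that order (R = Rz(yaw) Ry(pitch) Rx(roll)).
In Python, from workcell import robot gives the robot as it stands. The module is installed in compiled form; this text tells all that it offers.
- The arm moves only by the shell command python3 -m inch 'ROWS'. ROWS is JSON, a list of rows, each a list of 7 numbers: the shift along the tool's x, y, z in mm, then the turn, a rotation vector about the tool's x, y, z in rad, then the gripper command: -1 is fully open, 1 is shut, values between are in proportion. A call has 1 to 20 rows; each row is the pose to reach, as a shift and turn from the pose commanded when the call began, along the tool's axes at that moment; what a row does not reach only later rows make up. A row lasts 1/12 s, in which the tool goes at most 41.7 mm and 7.16 degrees, less where a joint would pass 70% of its speed; a pose out of reach is approached as far as the arm can. A call with a gripper value outside its range is refused whole. The fingers move at their own pace and stop on an object; the grip force is fixed at half the most. Time passes only in rows, so rows that repeat a pose let the fingers close. It gives the time, the measured TCP pose, the force, the opening and the grip force at its end, in the units of the state.
- robot.get_obs(): the state, without advancing time (a new reading comes with each control period).
- robot.capture(name): name is "scene" or "top" or "wrist"; returns a dict with "color" (420x560x3 uint8, red, green, blue), "depth" (420x560 float32, m along the optical axis (not along the pixel's ray), 0 where there is no reading), "mtx" (3x3 intrinsics, pixels), "k1" (the pictures are not rectified: a ray, as slopes to the right and down, at radius r is drawn at 1 + k1 r^2 times it, then the intrinsics apply), "pose" (4x4, takes a point from camera to world coordinates); the wrist camera has in their place "hand_eye" (4x4, takes a point from camera to tool coordinates, whose origin is the TCP and whose axes are the flange's). Camera axes: x right, y up, looking along -z (the intrinsics and any distortion apply to the point x, -y, -z); pixel columns grow to the right and rows downward; lengths in m; the calibration is good to about 2 mm. A picture is of the moment at which its call begins: read the wrist's pose just before it.
- robot.close_job(): hands the job in; it is judged then, once.
The state is a dict: "clock": time; "joint_pos": joint angles; "joint_velocities": joint speeds; "tau": joint torques, N m; "ee_pos": TCP position; "orientation": TCP orientation; "wrist_force": force on the tool from outside, world axes, zero at the start; "moment": the same for the moment, N m; "grip_width": finger opening in m; "grasp_force": force on a finger pad.
Only numpy, scipy, OpenCV 4.12 (cv2) and the standard library are available. Lean on these libraries where they do the work, as an engineer would, in place of code of your own. Each camera call takes 0.05 s, during which the arm holds its last target. There are 200 camera calls.

## Working session

There is one attempt and no reset: what is moved stays moved. The work goes in short steps, Python scripts to look and compute and a shell command to move; the robot and the scene stay as the last step left them, time stands still between calls to the robot, and variables do not carry over. Pictures are saved under pics/ and viewed, at most 10 in all, crops included, and the job is handed in when it is done.

```bash
mkdir -p pics
cat > h.py <<'E'
import numpy as np, cv2
from workcell import robot
def cap(n,fn):
    c=robot.capture(n); cv2.imwrite('pics/'+fn,c['color'][:,:,::-1]); np.savez('pics/'+fn[:-4]+'.npz',**{k:np.asarray(v) for k,v in c.items()}); return c
def pt(c,u,v,d=None,T=None):
    K=c['mtx']; r=np.array([(u-K[0,2])/K[0,0],(v-K[1,2])/K[1,1]]); s=r.copy()
    for _ in range(20): s=r/(1+float(c['k1'])*(s@s))
    d=c['depth'][int(v),int(u)] if d is None else d
    T=c['pose'] if T is None else T
    return (T@np.array([s[0]*d,-s[1]*d,-d,1]))[:3]
E
python3 - <<'E'
from h import *
a=cap('scene','s1.png');b=cap('top','t1.png')
print(a['pose'],b['pose'],robot.get_obs())
E
```

```text
[[ 7.08229469e-01  2.67598137e-01 -6.53301046e-01 -8.12531354e-02]
 [-7.05981932e-01  2.67494781e-01 -6.55771343e-01 -1.76304655e-01]
 [-7.28569321e-04  9.25655324e-01  3.78367136e-01  4.88086479e-01]
 [ 0.00000000e+00  0.00000000e+00  0.00000000e+00  1.00000000e+00]] [[ 0.01705082  0.99804352 -0.06015322  0.41173021]
 [-0.99977118  0.01624127 -0.01392143  0.35851666]
 [-0.01291722  0.06037683  0.99809207  1.02678506]
 [ 0.          0.          0.          1.        ]] {'clock': 0.1, 'joint_pos': array([5.53132111e+01, 1.48471882e+01, 1.19397228e+00, 7.64148074e+01,
       1.91597167e-04, 8.12583564e+01]), 'joint_velocities': array([ 0.06678826,  0.04783879,  0.1511847 , -0.02329272,  0.07094504,
        0.0010374 ]), 'tau': array([ 4.88409481e-03, -5.56691873e+01,  3.45071197e+01,  1.16460407e-02,
       -1.32284631e-04, -5.04266389e-07]), 'ee_pos': array([0.24047716, 0.49436721, 0.23072899]), 'orientation': array([-1.79932796e+02, -1.05275004e-02,  1.54054848e+02]), 'wrist_force': array([ 0.30561087, -0.25896626, -0.45734617]), 'moment': array([0.0200164 , 0.0690004 , 0.01649598]), 'grasp_force': 0.0, 'grip_width': 0.08537758582502628}
```

View pics/s1.png

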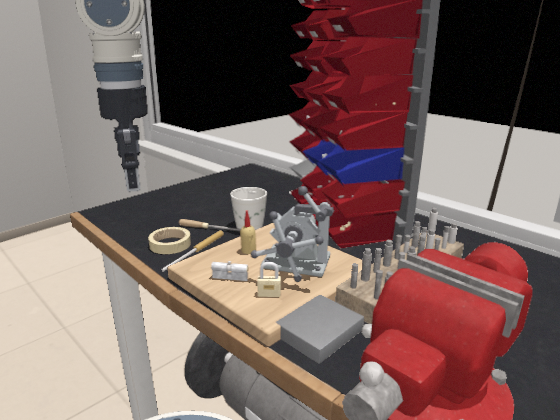

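View pics/t1.png

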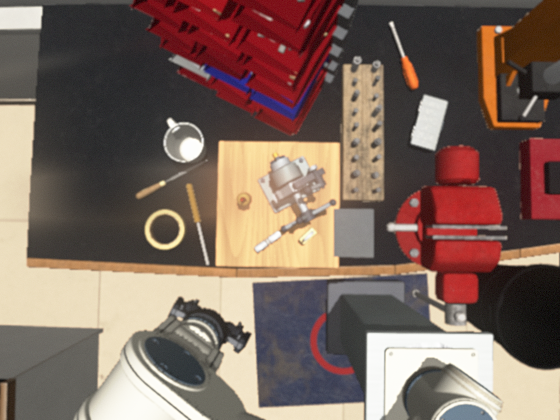

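The scene view shows the dividing head at about (300,240), the padlock at (268,283), the lock cylinder at (230,271) and the bottle at (248,240). In the top view the head is at about (295,190), on the board. I'll enlarge both.

Run:
```python
from h import *
a=cv2.imread('pics/s1.png')[175:310,215:365]; b=cv2.imread('pics/t1.png')[140:270,210:350]
cv2.imwrite('pics/c1.png',np.hstack([cv2.resize(a,(400,360),interpolation=2),cv2.resize(b,(400,371),interpolation=2)[:360]]))
t=dict(np.load('pics/t1.npz'));s=dict(np.load('pics/s1.npz'))
for p in [(230,155),(330,150),(330,255),(228,255)]: print('board',pt(t,*p))
d=t['depth'];
P=np.array([[pt(t,u,v) for u in range(210,350)] for v in range(140,270)])
z=P[...,2]
for lo,hi in [(.18,.3),(.15,.18),(.13,.15),(.1,.13)]:
    m=((z>lo)&(z<hi)).astype(np.uint8); n,l,st,ce=cv2.connectedComponentsWithStats(m)
    for i in range(1,n):
        if st[i,4]>8: print(lo,st[i,4],ce[i]+[210,140],np.median(P[l==i],0))
```

```text
board [0.58768272 0.50735299 0.03319674]
board [0.60360671 0.2586947  0.03467449]
board [0.34412492 0.2555958  0.02994228]
board [0.33972576 0.50629304 0.03181702]
0.18 94 [309.79787234 188.77659574] [0.4901949  0.31847602 0.2134551 ]
0.18 15 [299.06666667 220.2       ] [0.4261554  0.33686015 0.18090983]
0.15 479 [308.35490605 179.49060543] [0.51191883 0.31280068 0.17035384]
0.15 39 [300.         219.30769231] [0.42878524 0.3345202  0.17641035]
0.13 507 [284.2800789  171.70019724] [0.53208624 0.37119548 0.1389071 ]
0.13 126 [285.37301587 192.64285714] [0.48599668 0.37184815 0.14134703]
0.13 79 [329.30379747 203.87341772] [0.46324919 0.26812543 0.13766861]
0.13 14 [305.35714286 216.78571429] [0.43480734 0.32271655 0.13967333]
0.1 78 [273.3974359  162.06410256] [0.55945031 0.39568887 0.11807838]
0.1 41 [284.95121951 158.6097561 ] [0.56674343 0.36678755 0.12564232]
0.1 103 [286.2038835  177.85436893] [0.51882143 0.36358617 0.12354455]
0.1 16 [311.125  182.4375] [0.51256293 0.30968755 0.12310506]
0.1 391 [301.07928389 205.7314578 ] [0.45701579 0.32888056 0.12048253]
0.1 27 [242.55555556 199.2962963 ] [0.47184845 0.46359477 0.11473328]
0.1 18 [293.61111111 222.61111111] [0.42052606 0.34624147 0.10253968]
```

View pics/c1.png

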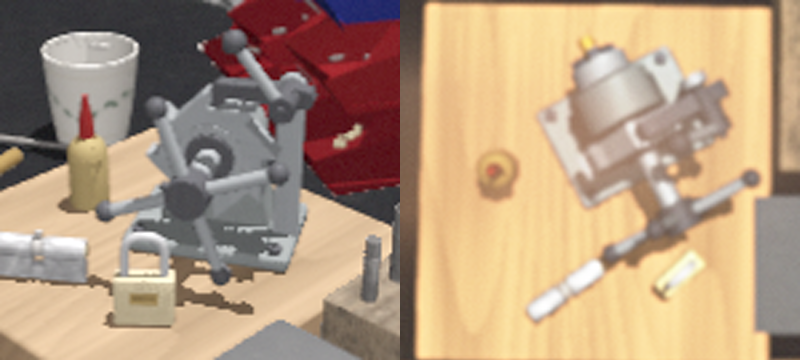

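The crop shows the knob at scene (303,190), and the hand-bar balls at upper (274,215), right (319,240), left (254,254) and lower (298,278). I'll fit the head's pose by casting rays onto the known heights.

Run:
```python
from h import *
from scipy.optimize import least_squares
t=dict(np.load('pics/t1.npz'));s=dict(np.load('pics/s1.npz'))
def ray(c,u,v,z):
    o=c['pose'][:3,3]; p=pt(c,u,v,1.0); return (o+(p-o)*(z-o[2])/(p[2]-o[2]))[:2]
o=[(s,303.1,190,-24,-20,178),(s,273.9,215.5,-70,25.3,141),(s,319.3,239.9,-70,-61,105.3),(s,253.6,253.8,-70,61,54.7),(s,297.9,278.1,-70,-25.3,19),(t,332.9,202.3,-70,-61,105.3),(t,298.8,220,-70,25.3,141)]
W=np.array([ray(c,u,v,.03+z/1000) for c,u,v,x,y,z in o]); L=np.array([q[3:5] for q in o])/1000
R=lambda a:np.array([[np.cos(a),-np.sin(a)],[np.sin(a),np.cos(a)]])
f=lambda p:(W-(L@R(p[2]).T+p[:2])).ravel()
r=least_squares(f,[.5,.33,.55],loss='soft_l1',f_scale=.003); print(r.x,np.degrees(r.x[2]));print(W.round(4));print((f(r.x).reshape(-1,2)*1000).round(1))
for n,x,y in [('knob0',-24,-20),('knob1',-24,-90),('bar0',-70,25),('bar1',-70,-25),('piv',-24,-55)]: print(n,R(r.x[2])@[x/1e3,y/1e3]+r.x[:2])
```

```text
[0.50220986 0.34790625 0.47342165] 27.12506232724172
[[0.4915 0.3221]
 [0.4299 0.3368]
 [0.468  0.2602]
 [0.4121 0.3743]
 [0.4505 0.2935]
 [0.4673 0.2613]
 [0.4264 0.337 ]]
[[ 1.5  2.9]
 [ 1.5 -1.7]
 [ 0.3 -1.5]
 [-0.   4. ]
 [-0.9  0. ]
 [-0.4 -0.4]
 [-2.  -1.5]]
knob0 [0.48996822 0.31916355]
knob1 [0.52188362 0.25686261]
bar0 [0.42851056 0.33824118]
bar1 [0.45130727 0.29374051]
piv [0.50592592 0.28801308]
```

```bash
cat >> h.py <<'E'
from scipy.spatial.transform import Rotation as Ro
H=np.array([.5022,.3479]); A=np.radians(27.1)
def h2w(x,y,z): # head mm -> world m, z world
    return np.r_[H+np.array([[np.cos(A),-np.sin(A)],[np.sin(A),np.cos(A)]])@[x/1e3,y/1e3],z/1e3]
def go(x,y,z,yaw=None):
    o=robot.get_obs(); R=Ro.from_euler('xyz',o['orientation'],degrees=True); w=R.inv().apply(h2w(x,y,z)-o['ee_pos'])*1000
    G=Ro.from_euler('xyz',[180,0,207.1],degrees=True); print('shift',w.round(1),'turn',(R.inv()*G).as_rotvec().round(3))
def where():
    o=robot.get_obs(); d=o['ee_pos'][:2]-H; c,s=np.cos(A),np.sin(A)
    print(o['clock'],'head',((c*d[0]+s*d[1])*1000).round(1),((c*d[1]-s*d[0])*1000).round(1),'z',(o['ee_pos'][2]*1000).round(1),'F',o['wrist_force'].round(1),o['grip_width'],o['orientation'].round(2))
E
python3 - <<'E'
from h import *
go(-24,25,260)
t=dict(np.load('pics/t1.npz'));P=np.array([[pt(t,u,v) for u in range(180,420,3)] for v in range(40,260,3)]).reshape(-1,3)
Q=P[(P[:,2]>.24)&(P[:,0]<.8)]; print(len(Q),Q[np.argsort(Q[:,0])][:8].round(3)); d=np.hypot(*(Q[:,:2]-h2w(-24,-90,0)[:2]).T); print(d.min(),Q[d.argmin()])
E
```

```text
shift [-265.   -21.4  -29.3] turn [-0.001 -0.001 -0.926]
705 [[0.412 0.359 1.027]
 [0.412 0.359 1.027]
 [0.412 0.359 1.027]
 [0.412 0.359 1.027]
 [0.412 0.359 1.027]
 [0.412 0.359 1.027]
 [0.412 0.359 1.027]
 [0.412 0.359 1.027]]
0.14749752528207827 [0.63289069 0.35391432 0.43625534]
```

```bash
python3 -m inch '[[0,0,-30,0,0,0,1],[-26,-2,-30,0,0,-0.1,1],[-52,-4,-30,0,0,-0.2,1],[-80,-6,-30,0,0,-0.3,1],[-110,-9,-30,0,0,-0.4,1],[-140,-11,-30,0,0,-0.5,1],[-170,-14,-30,0,0,-0.6,1],[-200,-16,-30,0,0,-0.7,1],[-230,-18,-30,0,0,-0.8,1],[-250,-20,-30,0,0,-0.9,1],[-265,-21,-30,0,0,-0.926,1],[-265,-21,-30,0,0,-0.926,1],[-265,-21,-30,0,0,-0.926,1]]'; python3 -c "
from h import *
where();go(-24,25,195);cap('scene','s2.png')
o=robot.get_obs();c=cap('wrist','w2.png')
cv2.imwrite('pics/c2.png',np.hstack([cv2.imread('pics/s2.png')[130:330,200:400].repeat(2,0).repeat(2,1),cv2.resize(cv2.imread('pics/w2.png'),(400,300))[:, :].copy() if 0 else cv2.copyMakeBorder(cv2.resize(cv2.imread('pics/w2.png'),(400,300)),0,100,0,0,0)]))"
```

```text
clock: 1.18
ee_pos: [0.4701, 0.3592, 0.2606]
orientation: [180.0, -0.1, -153.0]
wrist_force: [0.2, 0.9, -0.5]
grip_width: 0.0
grasp_force: 0.0
1.1833 head -23.4 24.7 z 260.6 F [ 0.2  0.9 -0.5] 1.0621800629360198e-05 [ 1.8000e+02 -8.0000e-02 -1.5303e+02]
shift [ 0.5  0.3 65.6] turn [ 0.    -0.001 -0.002]
```

View pics/c2.png

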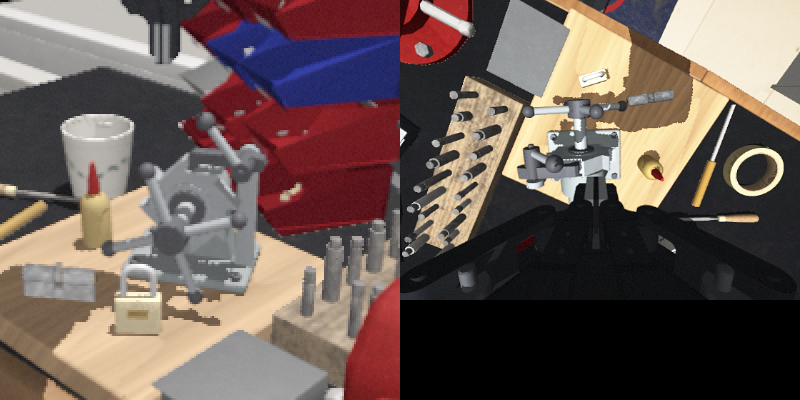

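The wrist view shows the shut fingers at (597,185), with the knob to the left of them at (555,160), which matches the plan. The way down is clear, so I'll descend and push the knob.

```bash
python3 -m inch '[[0,0,25,0,0,0,1],[0,0,50,0,0,0,1],[0,0,65,0,0,0,1],[0,0,65,0,0,0,1],[0,-6,65,0,0,0,1],[0,-12,65,0,0,0,1],[0,-18,65,0,0,0,1],[0,-23,65,0,0,0,1],[0,-28,65,0,0,0,1],[0,-32,65,0,0,0,1],[0,-36,65,0,0,0,1],[0,-40,65,0,0,0,1],[0,-44,65,0,0,0,1],[0,-48,65,0,0,0,1]]'; python3 -m inch '[[0,-4,0,0,0,0,1],[0,-8,0,0,0,0,1],[0,-12,0,0,0,0,1],[0,-16,0,0,0,0,1],[0,-20,0,0,0,0,1],[0,-24,0,0,0,0,1],[0,-28,0,0,0,0,1],[0,-31,0,0,0,0,1],[0,-31,0,0,0,0,1],[0,-31,0,0,0,0,1]]';python3 -c "
from h import *
where();cap('scene','s3.png');cap('wrist','w3.png')
cv2.imwrite('pics/c3.png',np.hstack([cv2.imread('pics/s3.png')[130:330,200:400].repeat(2,0).repeat(2,1),cv2.copyMakeBorder(cv2.resize(cv2.imread('pics/w3.png'),(400,300)),0,100,0,0,0)]))"
```

```text
clock: 2.45
ee_pos: [0.492, 0.3163, 0.1962]
orientation: [-180.0, -0.0, -152.9]
wrist_force: [-0.3, 0.0, 0.2]
grip_width: -0.0002
grasp_force: 0.2
clock: 3.28
ee_pos: [0.5058, 0.2893, 0.1963]
orientation: [180.0, -0.0, -152.9]
wrist_force: [-0.3, 0.5, -0.9]
grip_width: 0.0002
grasp_force: 0.0
3.2833 head -23.5 -53.8 z 196.3 F [-0.3  0.5 -0.9] 0.00016359189869801527 [ 180.     -0.   -152.91]
```

View pics/c3.png

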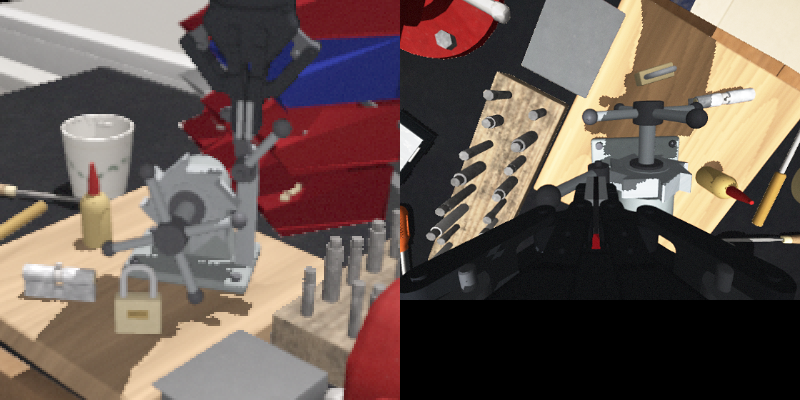

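The knob is thrown back at crop (283,128), and the wheel and bars haven't moved. Next I'll go over to the left side of the upper bar.

```bash
python3 -m inch '[[0,5,0,0,0,0,1],[0,5,-25,0,0,0,1],[0,10,-40,0,0,0,1],[10,35,-40,0,0,0,1],[25,65,-40,0,0,0,1],[40,95,-40,0,0,0,1],[46,112,-40,0,0,0,1],[46,112,-20,0,0,0,1],[46,112,10,0,0,0,1],[46,112,32,0,0,0,1],[46,112,32,0,0,0,1],[46,112,32,0,0,0,1]]';python3 -c "
from h import *
where()"
```

```text
clock: 4.38
ee_pos: [0.4131, 0.3682, 0.164]
orientation: [-180.0, -0.1, -152.9]
wrist_force: [0.5, 0.5, 0.9]
grip_width: 0.0
grasp_force: 0.0
4.3833 head -70.1 58.7 z 164.0 F [0.5 0.5 0.9] 4.878167390715966e-06 [-1.7999e+02 -1.1000e-01 -1.5286e+02]
```

```bash
python3 -m inch '[[0,-5,0,0,0,0,1],[0,-10,0,0,0,0,1],[0,-14,0,0,0,0,1],[0,-18,0,0,0,0,1],[0,-22,0,0,0,0,1],[0,-26,0,0,0,0,1],[0,-30,0,0,0,0,1],[0,-34,0,0,0,0,1],[0,-38,0,0,0,0,1],[0,-42,0,0,0,0,1],[0,-46,0,0,0,0,1],[0,-50,0,0,0,0,1],[0,-52,0,0,0,0,1],[0,-52,0,0,0,0,1],[0,-52,0,0,0,0,1]]';python3 -c "
from h import *
where();cap('scene','s4.png');cap('wrist','w4.png')
cv2.imwrite('pics/c4.png',np.hstack([cv2.resize(cv2.imread('pics/s4.png')[180:310,220:350],(520,520),interpolation=2),cv2.copyMakeBorder(cv2.resize(cv2.imread('pics/w4.png'),(280,210)),0,310,0,0,0)]))"
```

```text
clock: 5.63
ee_pos: [0.4374, 0.3214, 0.164]
orientation: [-180.0, -0.0, -152.9]
wrist_force: [-0.3, 0.6, -0.2]
grip_width: 0.0
grasp_force: 0.0
5.6333 head -69.8 6.0 z 164.0 F [-0.3  0.6 -0.2] 2.79872170687288e-05 [-1.7997e+02 -5.0000e-02 -1.5291e+02]
```

View pics/c4.png

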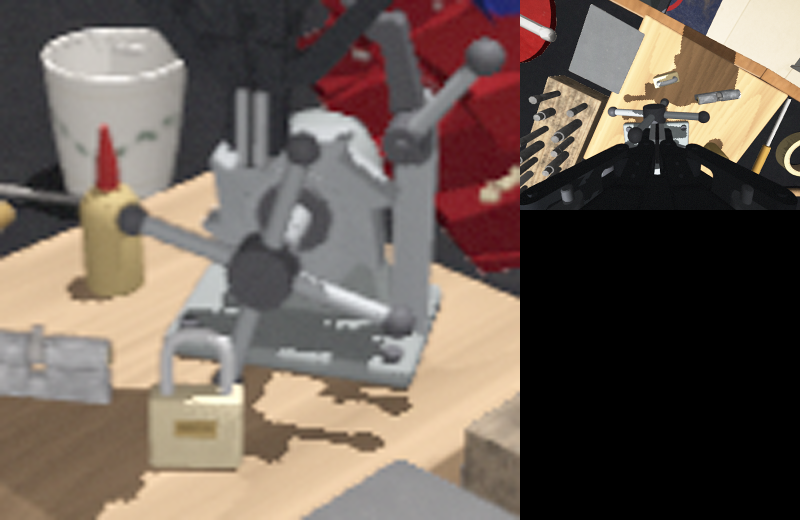

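The upper bar has swung right, its ball now at crop (305,150), and the pawl is still thrown back. The finger stands slightly clear of the ball. I'll compute the wheel angle from the four balls.

```bash
cat >> h.py <<'E'
def ang(c,pix):
    n=np.array([np.cos(A),np.sin(A),0]); p0=h2w(-70,0,110); e=np.array([-np.sin(A),np.cos(A),0]); o=c['pose'][:3,3]; Q=[]
    for u,v in pix:
        d=pt(c,u,v,1.)-o; q=o+d*((p0-o)@n)/(d@n)-p0; Q.append([q@e*1000,q[2]*1000])
    Q=np.array(Q); m=Q.mean(0); print(Q.round(1),m)
    a=np.arctan2(-(Q-m)[:,0],(Q-m)[:,1]); print('deg right of upright',np.degrees(a).round(1))
E
python3 -c "
from h import *
s=dict(np.load('pics/s4.npz'))
ang(s,[(273.9,215.5),(319.3,239.9),(297.9,278.1),(253.6,253.8)])
ang(s,[(220+x/4,180+y/4) for x,y in [(305,150),(400,320),(230,378),(132,217)]])"
```

```text
[[ 22.9  61.3]
 [-62.4  25.1]
 [-24.7 -61.5]
 [ 63.8 -24.2]] [-0.07930797  0.15120556]
deg right of upright [ -20.6   68.2  158.3 -110.9]
[[-19.   63. ]
 [-65.4 -15.4]
 [ 15.8 -61.2]
 [ 64.2  17.3]] [-1.08666079  0.93080814]
deg right of upright [  16.1  104.3 -164.8  -75.9]
```

It's at about 0.64 rad. I'll push 5 mm more, gently, then retreat.

```bash
python3 -m inch '[[0,-1,0,0,0,0,1],[0,-2,0,0,0,0,1],[0,-3,0,0,0,0,1],[0,-4,0,0,0,0,1],[0,-5,0,0,0,0,1],[0,-5,0,0,0,0,1],[0,-5,0,0,0,0,1],[0,-5,0,0,0,0,1]]';python3 -c "
from h import *
where();cap('scene','s5.png')
cv2.imwrite('pics/c5.png',cv2.resize(cv2.imread('pics/s5.png')[180:310,220:350],(520,520),interpolation=2))"
```

```text
clock: 6.4
ee_pos: [0.4398, 0.3174, 0.1643]
orientation: [-180.0, 0.0, -152.9]
wrist_force: [-0.3, 1.7, -0.0]
grip_width: -0.0002
grasp_force: 0.5
6.4 head -69.5 1.3 z 164.3 F [-0.3  1.7 -0. ] -0.00016291527243638416 [-179.99    0.   -152.89]
```

View pics/c5.png

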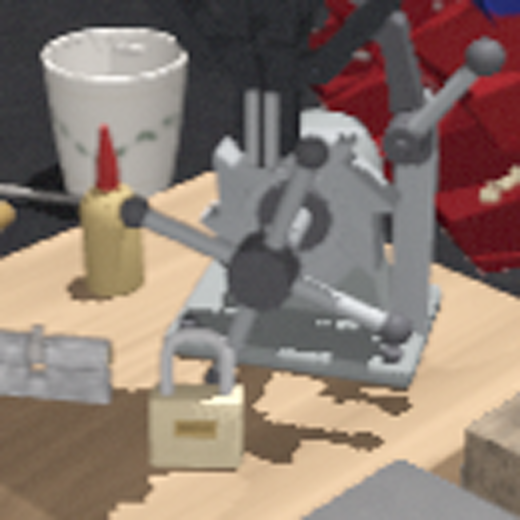

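The upper ball has moved on to crop (313,152), the left one is at (134,210), and the pawl is still back. I'll retreat, then go over to the right side of the knob.

```bash
python3 -c "
from h import *
s=dict(np.load('pics/s5.npz'))
ang(s,[(220+x/4,180+y/4) for x,y in [(313,152),(397,326),(213,376),(134,210)]])"
python3 -m inch '[[0,5,0,0,0,0,1],[0,10,0,0,0,0,1],[0,10,-30,0,0,0,1],[0,10,-60,0,0,0,1],[0,10,-86,0,0,0,1],[-10,-20,-86,0,0,0,1],[-20,-50,-86,0,0,0,1],[-35,-80,-86,0,0,0,1],[-45,-110,-86,0,0,0,1],[-45,-132,-86,0,0,0,1],[-45,-132,-86,0,0,0,1],[-45,-132,-60,0,0,0,1],[-45,-132,-31,0,0,0,1],[-45,-132,-31,0,0,0,1],[-45,-132,-31,0,0,0,1]]';python3 -c "
from h import *
where()"
```

```text
[[-22.6  62.5]
 [-64.1 -18.8]
 [ 24.3 -61.6]
 [ 63.1  21.1]] [0.17546874 0.80619587]
deg right of upright [  20.3  106.9 -158.9  -72.1]
clock: 7.7
ee_pos: [0.5389, 0.2208, 0.1948]
orientation: [180.0, -0.2, -152.9]
wrist_force: [0.2, 0.2, 0.8]
grip_width: 0.0
grasp_force: 0.0
7.7 head -25.2 -129.8 z 194.8 F [0.2 0.2 0.8] 4.895280977153015e-05 [ 1.7997e+02 -1.5000e-01 -1.5286e+02]
```

Wheel at about 0.72 rad. Pushing the knob left.

```bash
python3 -m inch '[[0,6,0,0,0,0,1],[0,11,0,0,0,0,1],[0,15,0,0,0,0,1],[0,19,0,0,0,0,1],[0,23,0,0,0,0,1],[0,27,0,0,0,0,1],[0,31,0,0,0,0,1],[0,35,0,0,0,0,1],[0,39,0,0,0,0,1],[0,43,0,0,0,0,1],[0,47,0,0,0,0,1],[0,50,0,0,0,0,1],[0,53,0,0,0,0,1],[0,56,0,0,0,0,1],[0,59,0,0,0,0,1],[0,62,0,0,0,0,1],[0,65,0,0,0,0,1],[0,68,0,0,0,0,1],[0,68,0,0,0,0,1],[0,68,0,0,0,0,1]]'; python3 -m inch '[[0,-10,0,0,0,0,1],[0,-20,0,0,0,0,1],[0,-20,-30,0,0,0,1],[0,-20,-65,0,0,0,1],[0,-20,-100,0,0,0,1],[0,-20,-100,0,0,0,1],[0,-20,-100,0,0,0,1]]';python3 -c "
from h import *
where();cap('scene','s6.png')
cv2.imwrite('pics/c6.png',cv2.resize(cv2.imread('pics/s6.png')[180:310,220:350],(520,520),interpolation=2))"
```

```text
clock: 9.37
ee_pos: [0.5088, 0.2811, 0.1953]
orientation: [180.0, 0.0, -152.9]
wrist_force: [-0.2, 0.7, 0.3]
grip_width: -0.0004
grasp_force: 0.0
clock: 9.95
ee_pos: [0.5193, 0.2623, 0.2972]
orientation: [-180.0, 0.2, -152.9]
wrist_force: [-0.2, 0.6, 0.0]
grip_width: 0.0
grasp_force: 0.0
9.95 head -23.7 -84.0 z 297.2 F [-0.2  0.6  0. ] 2.2652055861733095e-05 [-179.96    0.23 -152.94]
```

View pics/c6.png

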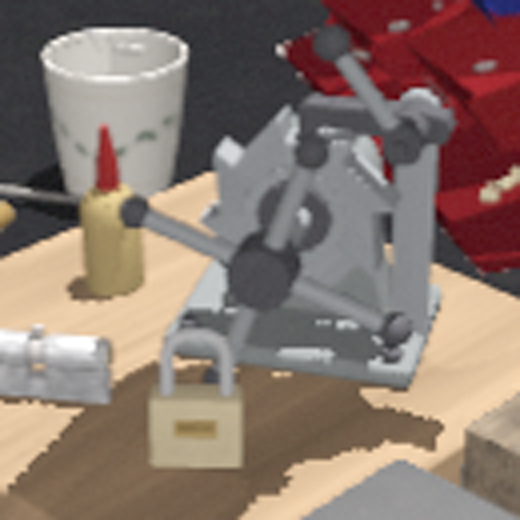

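The pawl is down, with the knob at crop (332,42), i.e. scene (303,190.5), the same place as at the start. A quick template check of that before handing in.

```bash
python3 -c "
from h import *
a=cv2.imread('pics/s1.png');b=cv2.imread('pics/s6.png')
m=cv2.matchTemplate(b[170:220,280:330],a[183:199,296:312],cv2.TM_CCOEFF_NORMED);_,v,_,l=cv2.minMaxLoc(m);print(v,l[0]+280-296,l[1]+170-183)
if v>.8 and abs(l[0]-16)<=2 and abs(l[1]-13)<=2: print(robot.close_job())"
```

```text
0.9041710495948792 0 0
the job is handed in; nothing more can be done
None
```

The job is handed in. The pawl was thrown back, the wheel turned back to about 0.72 rad (one notch is 0.785), and the pawl dropped home with its knob back at its starting position in the images. The bystanders look untouched, and the verdict was not shown to me.

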